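Unbolt and open the yellow sample-tile box

ROBOT

A 6-joint arm with a two-finger parallel gripper is mounted at the origin on the work surface. World frame = base frame: x ahead of the robot, y to its left, z up, the work surface at z = 0. Lengths are in m, angles in rad, forces in N, time in s.
With the tool pointing down it reaches from about 0.35 to 0.85 m from the base axis. Payload 8.1 kg.
Tool frame: the origin (TCP) lies at the centre of the arm's flange, where the gripper is bolted on; the fingertips stand 186 mm ahead of it and the grasp point (between the pads) lies 167 mm ahead of it; z points along the fingers, y is the line along which they close (so a half turn about z gives the same grasp; the last joint's range is limited). The gripper opens to 93 mm and grips with 3 to 60 N. Pads are 15 mm wide; open, the fingers measure 128 mm over their backs; the gripper's body (75 mm by 188 mm) begins 65 mm behind the grasp point.
Start: joints at [1.104, 0.13, 1.488, -0, 1.523, -0.085], TCP at [0.224, 0.557, 0.405] pointing down, gripper open.
Joint ranges: [-2.96, 2.96], [-0.89, 2.26], [0.02, 2.5], [-1.34, 4.48], [0, 2.73], [-2.66, 2.66]. Speed limits (rad/s): [2.39, 2.39, 2.79, 3.14, 3.14, 3.14].

INTERFACE

Orientations are given as a rotation vector (axis times angle).
In Python, from plant import read_state, read_camera, camera_params, robot gives the robot as it stands.
- The arm moves only by the tool carry_out, never from a script. Its argument "targets" is a list of rows, each an object of numbers: "hand": the opening in per cent of the stroke, from 0 (shut) to 100 (fully open); "x", "y", "z": the shift along the tool's x, y, z in m; "ax", "ay", "az": the turn, a rotation vector about the tool's x, y, z in rad. In form: [{"hand": .., "x": .., "y": .., "z": .., "ax": .., "ay": .., "az": ..}, ...]. A call has 1 to 8 rows; each row is the pose to reach, as a shift and turn from the pose commanded when the call began, along the tool's axes at that moment; what a row does not reach only later rows make up. A row lasts 1/8 s, in which the tool goes at most 62.5 mm and 10.7 degrees, less where a joint would pass 70% of its speed; a pose out of reach is approached as far as the arm can. A call with a gripper value outside its range is refused whole. The fingers move at their own pace and stop on an object; "newtons" is the grip in N (left out, the last holds). Time passes only in rows, so rows that repeat a pose let the fingers close. It gives the time, the measured TCP pose, the force, the opening and the grip force at its end, in the units of the state.
- read_state(): the state, without advancing time (a new reading comes with each control period).
- read_camera(name): name is "side" or "top" or "wrist"; returns (picture, depth): 480x640x3 uint8, blue, green, red; 480x640 float32, m along the optical axis (not along the pixel's ray), 0 where there is no reading.
- camera_params(name): a dict with "fx", "fy", "cx", "cy" (pixels), "position" and "rotation" of the camera in the world. Camera axes: x right, y up, looking along -z (the intrinsics and any distortion apply to the point x, -y, -z); pixel columns grow to the right and rows downward; lengths in m; the calibration is good to about 2 mm. A picture is of the moment at which its call begins: read the wrist's pose just before it. camera_params takes no time and is no camera call; for the wrist camera it gives the pose at the moment of the call.
- robot.close_job(): hands the job in; it is judged then, once.
The state is a dict: "t": time; "q": joint angles; "dq": joint speeds; "joint_torque": joint torques, N m; "tool_pos": TCP position; "orientation": TCP orientation; "force": force on the tool from outside, world axes, zero at the start; "wrist_torque": the same for the moment, N m; "opening": finger opening in m; "gripper_force": force on a finger pad.
Only numpy, scipy, OpenCV 4.12 (cv2) and the standard library are available. Lean on these libraries where they do the work, as an engineer would, in place of code of your own. Each camera call takes 0.05 s, during which the arm holds its last target. There are 200 camera calls.

TASK

Open the box with the yellow lid so that the painter can reach the sample tiles: first draw its brass bolt fully back to unlock it, then slide the yellow lid open as far as it goes and let go. Leave the box with the blue lid alone, and do not knock over the bottle, the jar or the brush pot.

Things in the scene. Friction and masses are not known exactly. Their poses are not given: they have to be found in the camera images.
- yellow_handle (a point): centre of the dark wooden bar handle, 16 (x) by 64 (y) by 30 mm high, on the yellow sliding lid; 75 mm above the table, lid top 15 mm below it. Box: light wood, 220 (x) by 170 (y) by 62 mm high, fixed to the table. x: the way the lid opens, away from the robot; y: the way the bolt is drawn; z up. Shut, the handle is 65 mm on the -x (robot's) side of the box's middle.
- yellow_lid (a joint): how far the yellow lid is open, m: 0 shut, 0.12 fully open (end stop), growing along +x of yellow_handle, its far end coming out over the box's far end. Friction about 3 N; stays where left. While bolted, a dark steel stop on the lid meets the bolt after about 4 mm and the lid cannot open.
- yellow_knob (a point): mid-height of the upright brass knob pin, 12 mm in diameter, 34 mm high, with a 15 mm ball at its top (19 mm above this point), on the yellow box's bolt; 92 mm above the table. It stands on a bolt bar 16 mm wide, top 18 mm below this point. Axes as yellow_handle. Shut, it is 147 mm along +x and 88 mm along +y of the shut lid's handle; a steel strap over the bar is 25 mm to its -y.
- yellow_bolt (a joint): how far the yellow box's brass bolt is drawn, m: 0 shut (lid locked), 0.03 fully drawn, growing along +y of yellow_knob, sideways away from the lid; the lid is free beyond 0.022. Friction about 2 N; stays where left. A wooden block, 50 (x) by 45 mm (y) and as high as the box, on the box's +y side carries it.
- blue_handle (a point): the same handle on the neighbouring box with the blue lid, which is of the same make and size; to be left alone
- blue_knob (a point): the bolt knob of the box with the blue lid; to be left alone (its bolt may stand shut or drawn)
- bottle: green paint bottle with a white cap, 56 mm in diameter, 140 mm tall, loose on the table; origin at the centre of its underside, z up its axis
- jar: small reddish brown paint jar with a white cap, 52 mm in diameter, 60 mm tall, loose on the table; origin at the centre of its underside, z up its axis
- brush_pot: white and green ceramic pot, 86 mm in diameter, 100 mm tall, with brushes standing up to about 280 mm, loose on the table; origin at the centre of its underside, z up its axis

How it is judged:
On the way:
1. the yellow box's bolt is drawn clear (more than 20 mm) while its lid is still shut (less than 20 mm open) (value of joint yellow_bolt above 0.02 m and value of joint yellow_lid below 0.02 m), for 0.1 s.
At the end, for the whole second after the job is handed in: the yellow lid is open within 15 mm of its end stop (more than 105 mm of 120) and at rest, its bolt still drawn more than 20 mm (value of joint yellow_lid above 0.105 m and value of joint yellow_bolt above 0.02 m and velocity of joint yellow_lid between -0.02 and 0.02 m/s); the robot touches nothing.
It fails at once if the blue box's lid is moved by more than 10 mm (distance of blue_handle from where it was at the start of the episode above 0.01 m).
It fails at once if the blue box's bolt is moved by more than 10 mm (distance of blue_knob from where it was at the start of the episode above 0.01 m).
It fails at once if the bottle is knocked over (tipped more than 0.6 rad) (angle between bottle's own z axis and vertical above 0.6 rad).
It fails at once if the jar is knocked over (tipped more than 0.6 rad) (angle between jar's own z axis and vertical above 0.6 rad).
It fails at once if the brush pot is knocked over (tipped more than 0.6 rad) (angle between brush_pot's own z axis and vertical above 0.6 rad).
It also fails if it takes over 40 s, if anything falls off the work surface, if the arm or the gripper's body presses on something with over 40 N, if the wrist force passes 120 N, or if a joint passes its speed limit or range.

## Working session

There is one attempt and no reset: what is moved stays moved. The work goes in short steps, Python scripts to look and compute and a tool call to move; the robot and the scene stay as the last step left them, time stands still between calls to the robot, and variables do not carry over. Pictures are saved under pics/ and viewed, at most 10 in all, crops included, and the job is handed in when it is done.

Besides the shell and the picture viewer there is one more tool, called after "Request:" as a command line: name --argument value ..., lists and objects as JSON in quotes. carry_out: Moves the arm, as the interface text tells. Its arguments: {"type":"object","properties":{"targets":{"type":"array","items":{"type":"object","properties":{"hand":{"type":"number"},"x":{"type":"number"},"y":{"type":"number"},"z":{"type":"number"},"ax":{"type":"number"},"ay":{"type":"number"},"az":{"type":"number"}}}},"newtons":{"type":"number"}},"required":["targets"]}

```bash
mkdir -p pics; cat > h.py <<'E'
import numpy as np, cv2
from plant import read_state, read_camera, camera_params, robot
from scipy.spatial.transform import Rotation as R
def snap(n,f):
    p=camera_params(n); im,d=read_camera(n); cv2.imwrite(f'pics/{f}.png',im)
    np.savez(f'{f}.npz',d=d,im=im,**{k:np.array(v) for k,v in p.items() if k in('fx','fy','cx','cy','position','rotation')}); return im,d
def pt(f,u,v,z=None):
    s=np.load(f'{f}.npz'); Rm=s['rotation']; Rm=Rm if Rm.shape==(3,3) else R.from_rotvec(Rm).as_matrix()
    r=Rm@np.array([(u-s['cx'])/s['fx'],-(v-s['cy'])/s['fy'],-1.]); 
    k=s['d'][int(v),int(u)] if z is None else (z-s['position'][2])/r[2]
    return s['position']+k*r
E
python3 - <<'E'
from h import *
print(camera_params('top'),camera_params('wrist')); s=read_state(); print(s['t'],s['orientation'],s['force'])
snap('top','top0');snap('side','side0')
E
```

```text
{'fx': 531.984003316988, 'fy': 531.984003316988, 'cx': 320.60505963258777, 'cy': 237.12606510367613, 'position': array([0.44592363, 0.00857231, 1.35992838]), 'rotation': array([ 0.05638573, -0.08387634, -1.55307927])} {'fx': 333.13640062189126, 'fy': 333.13640062189126, 'cx': 322.29908040941217, 'cy': 241.65726853492998, 'position': array([0.14524498, 0.58853245, 0.38352873]), 'rotation': array([-0.27032689, -0.18050833,  1.17974588])}
0.0 [-5.96061268e-01 -3.08403838e+00  2.79786740e-03] [-0.17702228 -0.44826955  0.1838362 ]
```

View pics/top0.png

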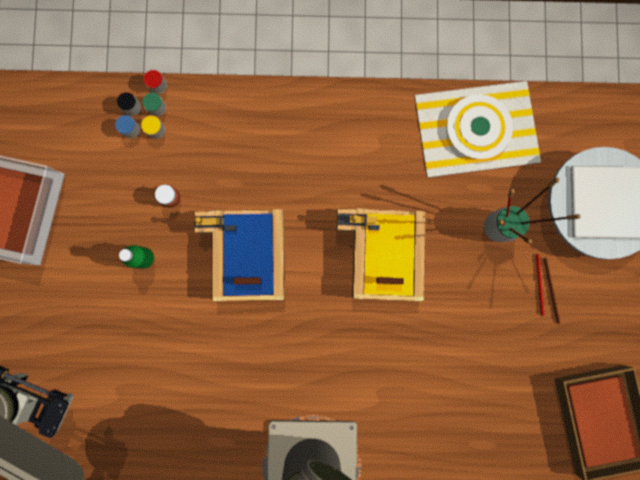

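View pics/side0.png

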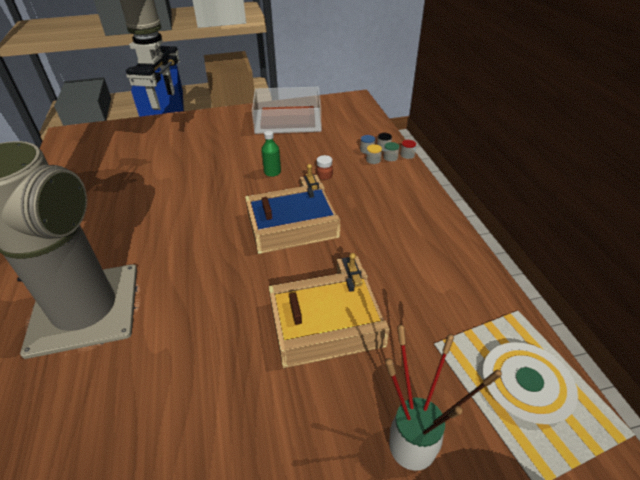

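The top view shows the yellow box at about (390,255), its handle at (390,281) and its bolt knob near (345,218). The blue box is to the left, and the brush pot is at (510,222).

```bash
python3 - <<'E'
from h import *
im=cv2.imread('pics/top0.png')
c=cv2.resize(im[195:310,325:445],None,fx=5,fy=5,interpolation=cv2.INTER_CUBIC); cv2.imwrite('pics/c0.png',c)
print('h',pt('top0',390,281,.09),pt('top0',390,281))
for n,u,v in [('l',378,281),('r',403,281),('boxBL',354,299),('boxBR',424,299),('boxTR',424,211)]: print(n,pt('top0',u,v,.09 if n in'lr' else .062))
print(read_state()['tool_pos'])
E
```

```text
h [ 0.45789955 -0.1799984   0.09      ] [ 0.45784946 -0.17920975  0.09531119]
l [ 0.45744472 -0.15131857  0.09      ]
r [ 0.4583927  -0.21109487  0.09      ]
boxBL [ 0.41322403 -0.0967325   0.062     ]
boxBR [ 0.41582415 -0.26726511  0.062     ]
boxTR [ 0.63180301 -0.2676278   0.062     ]
[0.2234421  0.55662334 0.40378831]
```

View pics/c0.png

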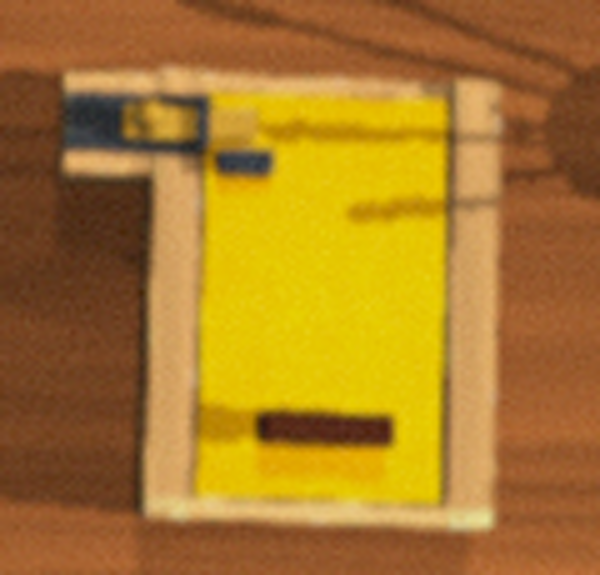

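```bash
cat >> h.py <<'E'
def go(p,yh=0.):
    s=read_state(); R0=R.from_rotvec(s['orientation']).as_matrix()
    y=np.array([np.cos(yh),np.sin(yh),0]); z=np.array([0,0,-1.]); Rt=np.c_[np.cross(y,z),y,z]
    print('t',s['t'],'pos',s['tool_pos'],'shift',np.round(R0.T@(np.array(p)-s['tool_pos']),4),'turn',np.round(R.from_matrix(R0.T@Rt).as_rotvec(),4))
E
python3 - <<'E'
from h import *
print('knob',pt('top0',353.6,218.6,.111),pt('top0',353.6,218.6)); print('pot',pt('top0',510,222,.1),'blue h',pt('top0',248,281,.09))
for n,u,v in [('brush',577,216),('b',555,180),('b',525,243),('b',510,195)]: print(pt('top0',u,v,.25))
go([.59,-.1,.4])
E
```

```text
knob [ 0.60357994 -0.0898949   0.111     ] [ 0.6032597  -0.08969489  0.11353688]
pot [ 0.60351796 -0.4666403   0.1       ] blue h [0.45254125 0.15787417 0.09      ]
[ 0.60013303 -0.55334317  0.25      ]
[ 0.67669285 -0.50814101  0.25      ]
[ 0.54074911 -0.44116643  0.25      ]
[ 0.6425073  -0.41100241  0.25      ]
t 0.1 pos [0.2234421  0.55662334 0.40378831] shift [-0.5848 -0.4728  0.0045] turn [-1.600e-03  9.000e-04  1.189e+00]
```

Request:
carry_out --targets '[{"hand": 45,"x": -0.048,"y": -0.039,"z": 0,"az": 0.15},{"hand": 45,"x": -0.096,"y": -0.078,"z": 0,"az": 0.3},{"hand": 45,"x": -0.144,"y": -0.117,"z": 0,"az": 0.45},{"hand": 45,"x": -0.192,"y": -0.156,"z": 0,"az": 0.6},{"hand": 45,"x": -0.24,"y": -0.195,"z": 0,"az": 0.75},{"hand": 45,"x": -0.288,"y": -0.234,"z": 0,"az": 0.9},{"hand": 45,"x": -0.336,"y": -0.273,"z": 0,"az": 1.05},{"hand": 45,"x": -0.384,"y": -0.312,"z": 0,"az": 1.189}]'

```text
schema error: expected keys hand, x, y, z, ax, ay, az
```

```bash
python3 -c "
from h import *
go([.59,-.1,.4])"
```

```text
t 0.1 pos [0.2234421  0.55662334 0.40378831] shift [-0.5848 -0.4728  0.0045] turn [-1.600e-03  9.000e-04  1.189e+00]
```

Request:
carry_out --targets '[{"hand": 45,"x": -0.048,"y": -0.039,"z": 0,"ax": 0,"ay": 0,"az": 0.15},{"hand": 45,"x": -0.096,"y": -0.078,"z": 0,"ax": 0,"ay": 0,"az": 0.3},{"hand": 45,"x": -0.144,"y": -0.117,"z": 0,"ax": 0,"ay": 0,"az": 0.45},{"hand": 45,"x": -0.192,"y": -0.156,"z": 0,"ax": 0,"ay": 0,"az": 0.6},{"hand": 45,"x": -0.24,"y": -0.195,"z": 0,"ax": 0,"ay": 0,"az": 0.75},{"hand": 45,"x": -0.288,"y": -0.234,"z": 0,"ax": 0,"ay": 0,"az": 0.9},{"hand": 45,"x": -0.336,"y": -0.273,"z": 0,"ax": 0,"ay": 0,"az": 1.05},{"hand": 45,"x": -0.384,"y": -0.312,"z": 0,"ax": 0,"ay": 0,"az": 1.189}]'

```text
t: 1.1
tool_pos: [0.4641, 0.1223, 0.4046]
orientation: [-2.227, -2.216, -0.0]
force: [0.8, 0.8, -0.6]
opening: 0.0422
gripper_force: 0.0
```

```bash
python3 -c "
from h import *
go([.59,-.1,.4])"
```

```text
t 1.1 pos [0.46408169 0.12225875 0.40457823] shift [-0.2217  0.127   0.0046] turn [ 0.0001 -0.0001 -0.0048]
```

Request:
carry_out --targets '[{"hand": 45,"x": -0.045,"y": 0.025,"z": 0,"ax": 0,"ay": 0,"az": 0},{"hand": 45,"x": -0.09,"y": 0.05,"z": 0,"ax": 0,"ay": 0,"az": 0},{"hand": 45,"x": -0.135,"y": 0.075,"z": 0,"ax": 0,"ay": 0,"az": 0},{"hand": 45,"x": -0.18,"y": 0.1,"z": 0,"ax": 0,"ay": 0,"az": 0},{"hand": 45,"x": -0.215,"y": 0.127,"z": 0,"ax": 0,"ay": 0,"az": 0},{"hand": 45,"x": -0.215,"y": 0.127,"z": 0,"ax": 0,"ay": 0,"az": 0},{"hand": 45,"x": -0.215,"y": 0.127,"z": 0,"ax": 0,"ay": 0,"az": 0}]'

```text
t: 1.98
tool_pos: [0.5904, -0.0906, 0.404]
orientation: [-2.221, -2.22, 0.001]
force: [0.2, 0.5, -0.2]
opening: 0.0418
gripper_force: 0.0
```

```bash
python3 -c "
from h import *
snap('wrist','w1')
print(pt('w1',320,240))
K=np.load('w1.npz')
Rm=R.from_rotvec(K['rotation']).as_matrix()
for P in [(.604,-.09,.111),(.458,-.18,.09)]:
    c=Rm.T@(np.array(P)-K['position']); print(P,K['cx']+K['fx']*c[0]/-c[2],K['cy']+K['fy']*c[1]/c[2])
go([.604,-.09,.3])"
```

```text
[ 0.58792775 -0.10535674  0.06222647]
(0.604, -0.09, 0.111) 338.26296013115586 239.7445703844697
(0.458, -0.18, 0.09) 189.93989212077963 319.5369970759033
t 2.025 pos [ 0.59027893 -0.09011987  0.40438011] shift [1.000e-04 1.380e-02 1.044e-01] turn [-0.0009 -0.0005  0.0004]
```

View pics/w1.png

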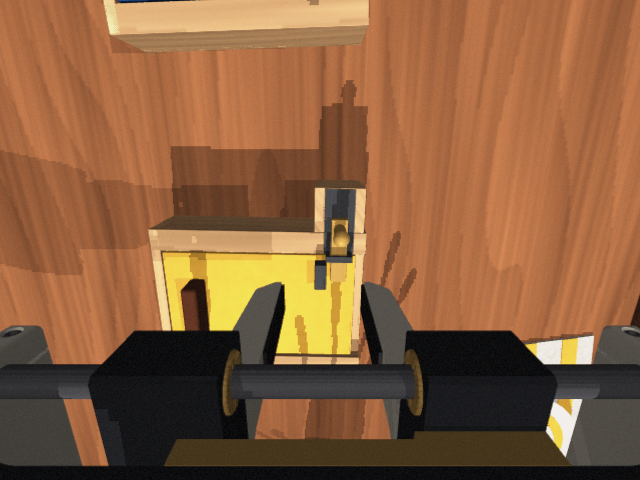

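The wrist view puts the knob ball at about (341,236), 3 px from where I predicted it, so the knob is at roughly (0.606, -0.088). The strap at (340,258) and the lid stop at (320,275) are clear of the fingers. I'll descend, grip and draw the bolt.

Request:
carry_out --targets '[{"hand": 45,"x": 0.002,"y": 0.0155,"z": 0.03,"ax": 0,"ay": 0,"az": 0},{"hand": 45,"x": 0.002,"y": 0.0155,"z": 0.07,"ax": 0,"ay": 0,"az": 0},{"hand": 45,"x": 0.002,"y": 0.0155,"z": 0.11,"ax": 0,"ay": 0,"az": 0},{"hand": 45,"x": 0.002,"y": 0.0155,"z": 0.137,"ax": 0,"ay": 0,"az": 0},{"hand": 45,"x": 0.002,"y": 0.0155,"z": 0.137,"ax": 0,"ay": 0,"az": 0},{"hand": 5,"x": 0.002,"y": 0.0155,"z": 0.137,"ax": 0,"ay": 0,"az": 0},{"hand": 5,"x": 0.002,"y": 0.0155,"z": 0.137,"ax": 0,"ay": 0,"az": 0},{"hand": 5,"x": 0.002,"y": 0.0155,"z": 0.137,"ax": 0,"ay": 0,"az": 0}]' --newtons 20

```text
t: 3.02
tool_pos: [0.6066, -0.0888, 0.2693]
orientation: [2.22, 2.22, 0.002]
force: [0.5, 0.0, -1.2]
opening: 0.0165
gripper_force: 0.0
```

Request:
carry_out --targets '[{"hand": 5,"x": 0,"y": 0,"z": 0,"ax": 0,"ay": 0,"az": 0},{"hand": 5,"x": 0,"y": 0,"z": 0,"ax": 0,"ay": 0,"az": 0}]'

```text
t: 3.28
tool_pos: [0.6064, -0.0889, 0.2688]
orientation: [2.221, 2.221, 0.001]
force: [-1.4, 0.7, 6.3]
opening: 0.0115
gripper_force: 20.0
```

Gripped at 11.5 mm, which fits the 12 mm pin.

Request:
carry_out --targets '[{"hand": 5,"x": 0.008,"y": 0,"z": 0,"ax": 0,"ay": 0,"az": 0},{"hand": 5,"x": 0.016,"y": 0,"z": 0,"ax": 0,"ay": 0,"az": 0},{"hand": 5,"x": 0.024,"y": 0,"z": 0,"ax": 0,"ay": 0,"az": 0},{"hand": 5,"x": 0.031,"y": 0,"z": 0,"ax": 0,"ay": 0,"az": 0},{"hand": 5,"x": 0.031,"y": 0,"z": 0,"ax": 0,"ay": 0,"az": 0}]'

```text
t: 3.9
tool_pos: [0.6066, -0.0601, 0.2686]
orientation: [2.219, 2.217, -0.004]
force: [0.0, -14.4, 2.2]
opening: 0.0117
gripper_force: 20.0
```

The bolt has reached its end stop: about 29 mm of travel with 14 N of resistance. I'll release it, rise, and move above the handle.

Request:
carry_out --targets '[{"hand": 45,"x": 0.029,"y": 0,"z": 0,"ax": 0,"ay": 0,"az": 0},{"hand": 45,"x": 0.029,"y": 0,"z": 0,"ax": 0,"ay": 0,"az": 0},{"hand": 45,"x": 0.029,"y": 0,"z": 0,"ax": 0,"ay": 0,"az": 0},{"hand": 45,"x": 0.029,"y": 0,"z": -0.03,"ax": 0,"ay": 0,"az": 0},{"hand": 45,"x": 0.029,"y": 0,"z": -0.08,"ax": 0,"ay": 0,"az": 0},{"hand": 45,"x": -0.01,"y": -0.04,"z": -0.1,"ax": 0,"ay": 0,"az": 0},{"hand": 45,"x": -0.05,"y": -0.08,"z": -0.1,"ax": 0,"ay": 0,"az": 0},{"hand": 45,"x": -0.087,"y": -0.12,"z": -0.1,"ax": 0,"ay": 0,"az": 0}]'

```text
t: 4.9
tool_pos: [0.4848, -0.1464, 0.3683]
orientation: [2.22, 2.22, 0.0]
force: [0.8, 0.9, 0.6]
opening: 0.042
gripper_force: 0.0
```

Request:
carry_out --targets '[{"hand": 45,"x": 0,"y": -0.028,"z": 0,"ax": 0,"ay": 0,"az": 0},{"hand": 45,"x": 0,"y": -0.028,"z": 0,"ax": 0,"ay": 0,"az": 0},{"hand": 45,"x": 0,"y": -0.028,"z": 0,"ax": 0,"ay": 0,"az": 0}]'

```text
t: 5.28
tool_pos: [0.4586, -0.145, 0.368]
orientation: [2.221, 2.22, 0.001]
force: [-0.2, -0.4, 0.6]
opening: 0.0418
gripper_force: 0.0
```

```bash
python3 -c "
from h import *
snap('wrist','w2');snap('top','t2')
go([.4585,-.178,.253])
print(read_state()['force'])
im=cv2.imread('pics/w2.png')[:,:]
t=cv2.resize(cv2.imread('pics/t2.png')[180:310,320:440],(443,480))
cv2.imwrite('pics/v2.png',cv2.resize(np.hstack([im[:, 140:500],t]),None,fx=.99,fy=.99))"
```

```text
t 5.375 pos [ 0.45884546 -0.14470766  0.3678335 ] shift [-0.0333 -0.0004  0.1148] turn [0.0004 0.0001 0.0006]
[-0.31826073 -0.75857488  0.04226348]
```

View pics/v2.png

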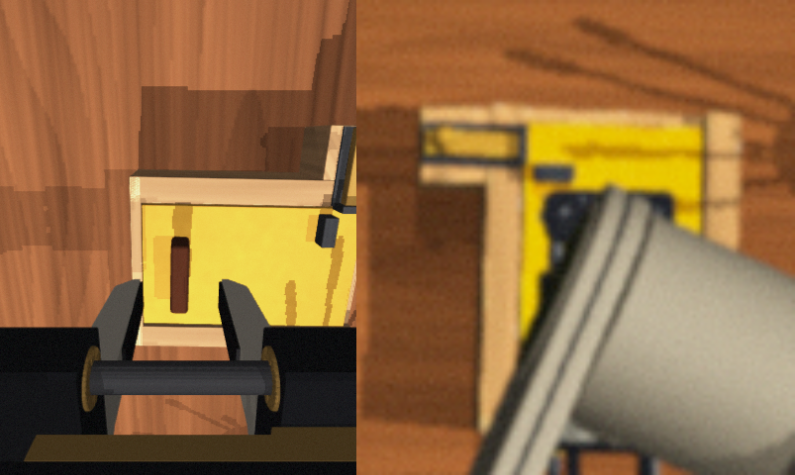

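The bolt is fully drawn, with no brass left over the lid. The handle at (179,275) sits midway between the fingers, so I'll move in y and descend.

Request:
carry_out --targets '[{"hand": 45,"x": -0.033,"y": 0,"z": 0.03,"ax": 0,"ay": 0,"az": 0},{"hand": 45,"x": -0.033,"y": 0,"z": 0.07,"ax": 0,"ay": 0,"az": 0},{"hand": 45,"x": -0.033,"y": 0,"z": 0.1,"ax": 0,"ay": 0,"az": 0},{"hand": 45,"x": -0.033,"y": 0,"z": 0.115,"ax": 0,"ay": 0,"az": 0},{"hand": 10,"x": -0.033,"y": 0,"z": 0.115,"ax": 0,"ay": 0,"az": 0},{"hand": 10,"x": -0.033,"y": 0,"z": 0.115,"ax": 0,"ay": 0,"az": 0},{"hand": 10,"x": -0.033,"y": 0,"z": 0.115,"ax": 0,"ay": 0,"az": 0},{"hand": 10,"x": -0.033,"y": 0,"z": 0.115,"ax": 0,"ay": 0,"az": 0}]'

```text
t: 6.38
tool_pos: [0.4587, -0.1781, 0.2542]
orientation: [2.22, 2.22, 0.001]
force: [-1.8, 0.2, 6.7]
opening: 0.0159
gripper_force: 20.0
```

Gripped at 16 mm, matching the handle. Now I'll slide the lid open.

Request:
carry_out --targets '[{"hand": 10,"x": 0,"y": 0.015,"z": 0,"ax": 0,"ay": 0,"az": 0},{"hand": 10,"x": 0,"y": 0.033,"z": 0,"ax": 0,"ay": 0,"az": 0},{"hand": 10,"x": 0,"y": 0.051,"z": 0,"ax": 0,"ay": 0,"az": 0},{"hand": 10,"x": 0,"y": 0.069,"z": 0,"ax": 0,"ay": 0,"az": 0},{"hand": 10,"x": 0,"y": 0.087,"z": 0,"ax": 0,"ay": 0,"az": 0},{"hand": 10,"x": 0,"y": 0.104,"z": 0,"ax": 0,"ay": 0,"az": 0},{"hand": 10,"x": 0,"y": 0.119,"z": 0,"ax": 0,"ay": 0,"az": 0},{"hand": 10,"x": 0,"y": 0.119,"z": 0,"ax": 0,"ay": 0,"az": 0}]'

```text
t: 7.38
tool_pos: [0.5776, -0.1797, 0.2542]
orientation: [2.22, 2.219, -0.004]
force: [-4.9, -8.7, 5.5]
opening: 0.0163
gripper_force: 20.0
```

Request:
carry_out --targets '[{"hand": 45,"x": 0,"y": 0,"z": 0,"ax": 0,"ay": 0,"az": 0},{"hand": 45,"x": 0,"y": 0,"z": 0,"ax": 0,"ay": 0,"az": 0},{"hand": 45,"x": 0,"y": 0,"z": 0,"ax": 0,"ay": 0,"az": 0},{"hand": 45,"x": 0,"y": 0,"z": -0.03,"ax": 0,"ay": 0,"az": 0},{"hand": 45,"x": 0,"y": 0,"z": -0.08,"ax": 0,"ay": 0,"az": 0},{"hand": 45,"x": 0,"y": -0.03,"z": -0.12,"ax": 0,"ay": 0,"az": 0},{"hand": 45,"x": 0,"y": -0.08,"z": -0.14,"ax": 0,"ay": 0,"az": 0},{"hand": 45,"x": 0,"y": -0.08,"z": -0.14,"ax": 0,"ay": 0,"az": 0}]'

```text
t: 8.38
tool_pos: [0.4955, -0.1777, 0.3952]
orientation: [2.22, 2.218, 0.002]
force: [-0.4, 0.0, -0.7]
opening: 0.042
gripper_force: 0.0
```

```bash
python3 -c "
from h import *
snap('side','s3');print(read_state()['force'],read_state()['t'])"
```

```text
[ 0.25567053 -0.4685881  -0.00070186] 8.425
```

View pics/s3.png

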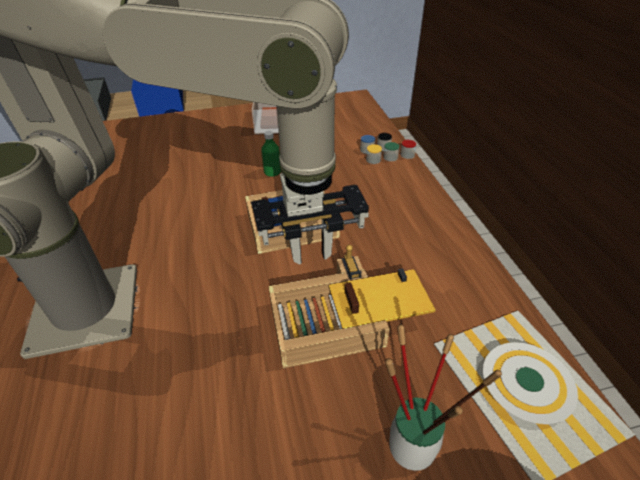

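The side view shows the yellow lid slid fully out, with its handle at (352,298) and the tiles exposed at (305,315). The bolt is drawn, the gripper is clear, and the bottle and pot are upright (the arm hides the jar).

```bash
python3 -c "
from plant import robot
print(robot.close_job())"
```

```text
the job is handed in; nothing more can be done
None
```

I drew the yellow box's bolt back to its stop (about 29 mm), slid the lid open about 119 of 120 mm, let go and handed the job in at about 8.4 s; the blue box, bottle, jar and brush pot were not touched, and no verdict came back.

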